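Wedge the glass carrier tight on the kitchen trolley

ROBOT

A 6-joint arm with a two-finger parallel gripper is mounted at the origin on the work surface. World frame = base frame: x ahead of the robot, y to its left, z up, the work surface at z = 0. Lengths are in m, angles in rad, forces in N, time in s.
With the tool pointing down it reaches from about 0.375 to 0.75 m from the base axis. Payload 9 kg.
Tool frame: the origin (TCP) lies midway between the tips of the shut fingers; the grasp point (between the pads) lies 19 mm behind it; z points along the fingers, y is the line along which they close (so a half turn about z gives the same grasp; the last joint's range is limited). The gripper opens to 85 mm and grips with 20 to 120 N. Pads are 22 mm wide; open, the fingers measure 114 mm over their backs; the gripper's body (76 mm by 85 mm) begins 54 mm behind the grasp point. The pads swing forward as they close: fully open they stand 13 mm farther back than shut.
Start: joints at [1.053, 0.104, 0.097, 1.564, 0, 1.353], TCP at [0.177, 0.573, 0.231] pointing down, gripper open.
Joint ranges: [-2.99, 2.99], [-0.84, 1.86], [-1.1, 1.16], [-1.84, 2.11], [-1.51, 1.56], [-3.14, 3.14]. Speed limits (rad/s): [2.22, 2.22, 2.57, 3.14, 3.14, 3.14].

INTERFACE

Orientations are given as a unit quaternion [x, y, z, w].
In Python, from station import observe, snapshot, close_job gives the robot as it stands.
- The arm moves only by the tool jog_arm, never from a script. Its argument "increments" is a list of rows, each an object of numbers: "dx", "dy", "dz": the shift along the world's x, y, z in mm; "ax", "ay", "az": the turn, a rotation vector about the world's x, y, z in rad. A call has 1 to 8 rows; each row shifts and turns the commanded pose from where the row before left it; what a row does not reach is not made up. A row lasts 1/12 s, in which the tool goes at most 41.7 mm and 7.16 degrees, less where a joint would pass 70% of its speed; a pose out of reach is approached as far as the arm can. A call with a gripper value outside its range is refused whole. "fingers" is the closure, from -1 (fully open) to 1 (shut), set as the call begins (left out, the last holds). The fingers move at their own pace and stop on an object; "squeeze" is the grip in N (left out, the last holds). Time passes only in rows, so rows that do not move let the fingers close. It gives the time, the measured TCP pose, the force, the opening and the grip force at its end, in the units of the state.
- observe(): the state, without advancing time (a new reading comes with each control period).
- snapshot(name): name is "side" or "top"; returns a dict with "img" (420x560x3 uint8, red, green, blue), "fx", "fy", "cx", "cy" (pixels), "xyz" and "rotation" of the camera in the world. Camera axes: x right, y up, looking along -z (the intrinsics and any distortion apply to the point x, -y, -z); pixel columns grow to the right and rows downward; lengths in m; the calibration is good to about 2 mm. A picture is of the moment at which its call begins. There is no depth.
- close_job(): hands the job in; it is judged then, once.
The state is a dict: "clock": time; "joints": joint angles; "joint_velocities": joint speeds; "effort": joint torques, N m; "tool_pos": TCP position; "eef_rot": TCP orientation; "force": force on the tool from outside, world axes, zero at the start; "moment": the same for the moment, N m; "gripper_width": finger opening in m; "gripper_force": force on a finger pad.
Only numpy, scipy, OpenCV 4.12 (cv2) and the standard library are available. Lean on these libraries where they do the work, as an engineer would, in place of code of your own. Each camera call takes 0.05 s, during which the arm holds its last target. There are 200 camera calls.

TASK

The wooden carrier of liqueur glasses sits loose between the steel stop rails on the trolley. Take the larger of the two wooden wedges and drive it hard, lying flat and thin end first, along the trolley top into the tapered gap between the carrier and the slanting rail, until it jams with the carrier pressed square against the opposite rail and its rubber buffer squashed, then let go and leave it there. Leave the slim wedge where it lies; it is too thin for this gap.

Things in the scene. Friction and masses are not known exactly. Their poses are not given: they have to be found in the camera images.
- wedge_center (a point): Larger wedge, light wood, lying flat, loose, 0.14 kg, 165 mm long, 40 high. From above: parallel butt 45 long, 46 wide, then an even taper over 120 to a 10 mm thin end. Point: its centre, 20 above its underside. x axis: to the thin end (at x = 82.5); butt end x = -82.5; z up. Grip the butt across y. Pushed on its butt end with 15 to 25 N it slides the carrier over and jams; friction then keeps it.
- slim_center (a point): Slim wedge, a bystander: same wood and shape but smaller, 105 mm long, 30 high, 28 wide at the butt, 8 at the thin end; lies flat, loose. Too thin for the gap. Point: its centre, half-way up; x axis to its thin end.
- gap_mouth (a point): Fixed to the 45 mm high steel rails (opposite, rear and slanting rail). Point: mouth of the gap, 20 above the trolley. x: into the gap along its middle (drive direction), 8.5 deg from the carrier's x. y: from carrier to slanting rail (face at y = 19.3 at the mouth). Gap as tapered as the wedge; mouth 38.5 wide with the carrier home, 25 to 30 at first. Fully driven wedge: centre x = 0 to 12.
- carrier_center (a point): The load: dark wood open carrier, six fixed glasses, 104 mm long (x), 150 wide (y), walls 45 high, glasses to 66; loose, 0.25 to 0.47 kg. Point: centre of its box, 22.5 up; x to the rear rail, y to the gap; front corner by the mouth at (-52, 75). Home on the opposite rail: y = -85 in gap_mouth's frame; starts 9 to 13 short. That rail's rubber buffer stands 8 proud, yields at 0.35 N/mm.

How it is judged:
At the end, for the whole second after the job is handed in: Large wedge in the gap thin end in, centre at most 12 mm short of the mouth, within 13 mm and 11 degrees of the gap's line; carrier upright, within 5 mm of the rail opposite the gap and square to it within 3 degrees; wedge bearing on carrier and rail (over 0.4 N); both at rest (x of wedge_center in the frame of gap_mouth above -0.012 m and y of wedge_center in the frame of gap_mouth between -0.013 and 0.013 m and z of wedge_center in the frame of gap_mouth between -0.012 and 0.012 m and angle between the x axis of wedge_center and the x axis of gap_mouth, either way round below 0.2 rad and y of carrier_center in the frame of gap_mouth below -0.08 m and angle between the x axis of carrier_center and the x axis of gap_mouth, either way round between 0.088 and 0.208 rad and angle between carrier_center's own z axis and vertical below 0.1 rad and contact force between wedge and carrier above 0.4 N and contact force between wedge and bay above 0.4 N and linear speed of each of wedge, carrier below 0.01 m/s); the robot touches nothing.
It fails at once if the slim wedge is moved more than 30 mm (distance of slim_center from where it was at the start of the episode above 0.03 m).
It fails at once if the carrier of glasses is tipped more than 17 degrees (angle between carrier_center's own z axis and vertical above 0.3 rad).
It also fails if it takes over 51 s, if anything falls off the work surface, if the arm or the gripper's body presses on something with over 40 N, if the wrist force passes 120 N, or if a joint passes its speed limit or range.

## Working session

There is one attempt and no reset: what is moved stays moved. The work goes in short steps, Python scripts to look and compute and a tool call to move; the robot and the scene stay as the last step left them, time stands still between calls to the robot, and variables do not carry over. Pictures are saved under pics/ and viewed, at most 13 in all, crops included, and the job is handed in when it is done.

Besides the shell and the picture viewer there is one more tool, called after ">>>" as name(argument=value, ...), one argument or row to a line, values as JSON. jog_arm: Moves the arm, as the interface text tells. Its arguments: {"type":"object","properties":{"increments":{"type":"array","items":{"type":"object","properties":{"dx":{"type":"number"},"dy":{"type":"number"},"dz":{"type":"number"},"ax":{"type":"number"},"ay":{"type":"number"},"az":{"type":"number"}}}},"fingers":{"type":"number"},"squeeze":{"type":"number"}},"required":["increments"]}

```bash
mkdir -p pics
cat > h.py <<'E'
import numpy as np, cv2
def ray(s,u,v,z):
    d=np.array([(u-s["cx"])/s["fx"],-(v-s["cy"])/s["fy"],-1.0])
    R=np.array(s["rotation"]); 
    if R.shape!=(3,3):
        from scipy.spatial.transform import Rotation as Q; R=Q.from_quat(R.ravel()).as_matrix()
    d=R@d; p=np.array(s["xyz"]); return p+d*(z-p[2])/d[2]
E
python3 - <<'E'
from station import *
import cv2
for n in("top","side"):
    s=snapshot(n); cv2.imwrite(f"pics/{n}0.png",s["img"][:,:,::-1]); print({k:v for k,v in s.items() if k!="img"})
print(observe())
E
```

```text
{'fx': 492.2366277511683, 'fy': 492.2366277511683, 'cx': 279.6609363880571, 'cy': 209.44820018632376, 'xyz': array([0.37435035, 0.04932563, 0.87190217]), 'rotation': array([-0.06288252,  0.04130902,  0.70726935, -0.70292917])}
{'fx': 453.9685126429753, 'fy': 453.9685126429753, 'cx': 282.85017217038785, 'cy': 217.19385150851454, 'xyz': array([ 0.21253745, -0.52916576,  0.54620503]), 'rotation': array([ 0.44913947, -0.11537693, -0.20228089,  0.86258005])}
{'clock': 0.1, 'joints': array([1.05328020e+00, 1.04637863e-01, 9.65794023e-02, 1.56389158e+00,
       1.21125770e-05, 1.35312675e+00]), 'joint_velocities': array([-0.00086205, -0.00130943,  0.00178155,  0.00061533,  0.00081112,
        0.00015369]), 'effort': array([ 6.10415678e-03, -5.58213866e+01,  5.04714882e+01,  1.32661097e-02,
       -2.76340024e-04,  1.67627508e-05]), 'tool_pos': array([0.17705156, 0.57298816, 0.2306189 ]), 'eef_rot': array([ 1.49362248e-01,  9.88782376e-01, -5.36143597e-04, -2.12956845e-04]), 'force': array([-0.71812742,  0.21005483,  0.25788013]), 'moment': array([-0.01812341, -0.00542141, -0.03281691]), 'gripper_force': 0.0, 'gripper_width': 0.08562998193035079}
```

View pics/top0.png

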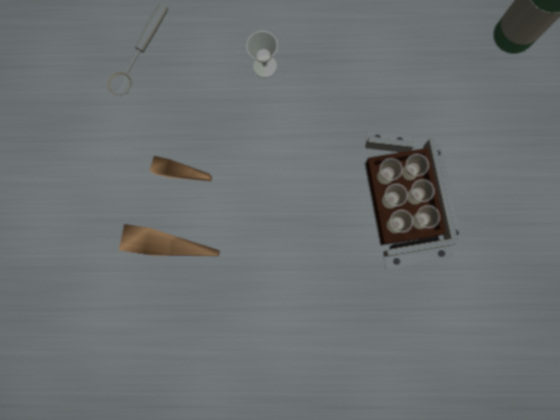

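View pics/side0.png

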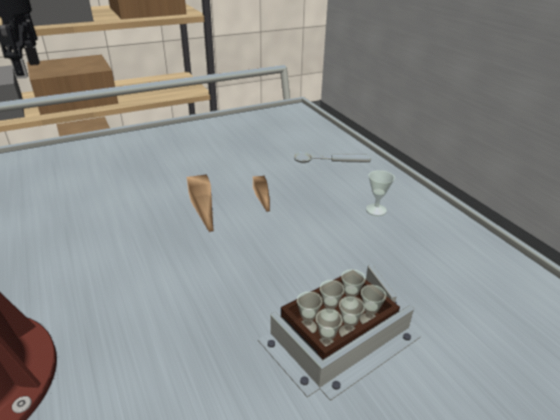

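The top view has image right ≈ −y and up ≈ +x. The large wedge is at (120–220, 225–257), the slim one at (150–212, 155–181), and the bay and carrier at (365–458, 135–265), with the slanting rail at the top and the mouth at its left end near (367,150). Next I'll enlarge the bay and mask the wedge.

Run:
```python
from station import *
from h import *
s=snapshot("top"); im=s["img"]
c=cv2.resize(im[125:275,350:470,::-1],None,fx=5,fy=5,interpolation=cv2.INTER_CUBIC)[:600]
c2=cv2.resize(im[125:275,350:470,::-1],(480,600),interpolation=cv2.INTER_CUBIC)
cv2.imwrite("pics/bay.png",cv2.convertScaleAbs(c2,alpha=1.6))
hsv=cv2.cvtColor(im,cv2.COLOR_RGB2HSV)
m=cv2.inRange(hsv,(5,70,60),(25,255,255)); m[:, 260:]=0
cs,_=cv2.findContours(m,0,1)
for k in cs:
    if cv2.contourArea(k)<200: continue
    for e in (1.5,2.5):
        p=cv2.approxPolyDP(k,e,True)[:,0]; print(cv2.contourArea(k)); 
        for q in p: print(q,ray(s,*q,0.04)[:2].round(4),ray(s,*q,0.0)[:2].round(4))
w=cv2.resize(im[140:270,110:230,::-1],(552,598),interpolation=cv2.INTER_CUBIC)
cv2.imwrite("pics/wed.png",cv2.convertScaleAbs(w,alpha=1.6))
```

```text
1689.5
[120 249] [0.4321 0.3474] [0.4349 0.3617]
[150 254] [0.4233 0.2954] [0.4257 0.3073]
[216 255] [0.421  0.1827] [0.4233 0.1891]
[218 253] [0.4244 0.1793] [0.4268 0.1856]
[216 250] [0.4295 0.1828] [0.4321 0.1892]
[153 229] [0.466  0.2918] [0.4704 0.3034]
[129 225] [0.4732 0.3336] [0.478  0.3472]
[124 227] [0.4699 0.3421] [0.4744 0.3562]
1689.5
[120 244] [0.4407 0.3477] [0.4439 0.3621]
[122 250] [0.4304 0.3438] [0.4331 0.358 ]
[150 254] [0.4233 0.2954] [0.4257 0.3073]
[218 253] [0.4244 0.1793] [0.4268 0.1856]
[153 229] [0.466  0.2918] [0.4704 0.3034]
[129 225] [0.4732 0.3336] [0.478  0.3472]
[124 227] [0.4699 0.3421] [0.4744 0.3562]
695.5
[150 169] [0.5713 0.3006] [0.5808 0.3127]
[154 173] [0.5641 0.2934] [0.5732 0.3051]
[167 176] [0.5585 0.2704] [0.5674 0.281 ]
[210 179] [0.5524 0.1951] [0.561  0.2021]
[210 176] [0.5577 0.1952] [0.5666 0.2022]
[206 173] [0.5631 0.2023] [0.5722 0.2096]
[154 157] [0.5928 0.2943] [0.6033 0.3061]
695.5
[150 169] [0.5713 0.3006] [0.5808 0.3127]
[167 176] [0.5585 0.2704] [0.5674 0.281 ]
[210 179] [0.5524 0.1951] [0.561  0.2021]
[206 173] [0.5631 0.2023] [0.5722 0.2096]
[154 157] [0.5928 0.2943] [0.6033 0.3061]
```

View pics/bay.png

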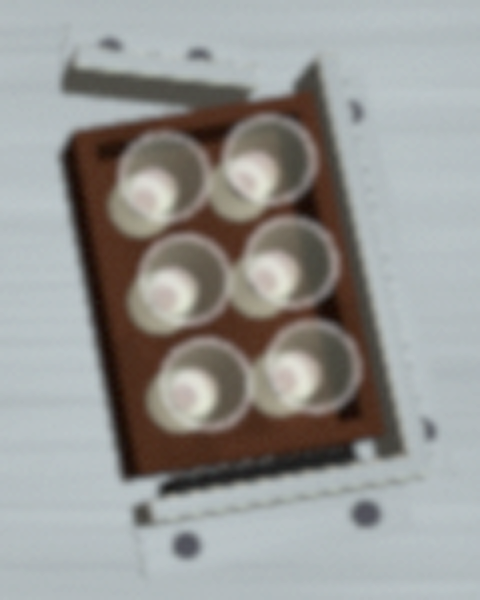

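View pics/wed.png

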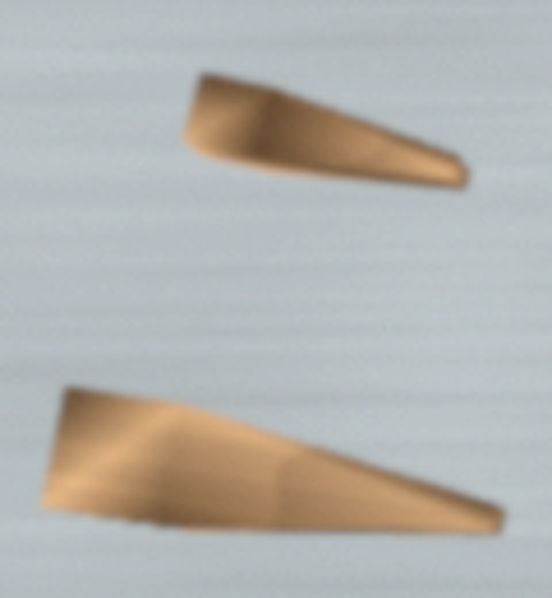

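The crop (4×) gives the slanting rail's inner top edge from (368.8,142) to (412.5,147.5) and the carrier's front corner at (368,158.2). The wedge crop (4.6×) puts the butt's top corners at (124.1,224.3) and (119.1,249.8), and the tip near (219,253).

Run:
```python
from station import *
from h import *
s=snapshot("top")
def P(X,Y,z): return ray(s,350+X/4,125+Y/4,z)[:2]
for n,X,Y,z in [("slantA",75,68,.045),("slantB",250,90,.045),("slantA0",63,90,0),("slantB0",245,107,0),("carF",72,135,.045),("carFopp",127,477,.045),("carR",308,92,.045),("carRopp",383,438,.045),("rearA",322,55,.045),("rearB",403,452,.045),("oppA",150,502,.045),("oppB",405,456,.045),("oppOutA",150,522,.045),("oppOutB",425,476,.045)]:
    print(n,(P(X,Y,z)*1000).round(1))
print("ang rear",np.degrees(np.arctan2(*(P(322,55,.045)-P(403,452,.045))[::-1])))
```

```text
slantA [613.6 -79.8]
slantB [ 602.9 -154.2]
slantA0 [616.4 -81.1]
slantB0 [ 607.5 -162.7]
carF [584.  -77.6]
carFopp [437.1 -96. ]
carR [ 601.7 -178.8]
carRopp [ 452.7 -202.8]
rearA [ 618.  -185.5]
rearB [ 446.8 -210.7]
oppA [ 426.6 -105.2]
oppB [ 445.1 -211.4]
oppOutA [ 418.3 -104.9]
oppOutB [ 436.7 -219.2]
ang rear 8.358025409425304
```

>>> jog_arm(
  increments=[
    {"dx":35,"dy":-20,"az":0.1},
    {"dx":35,"dy":-20,"az":0.1},
    {"dx":35,"dy":-20},
    {"dx":35,"dy":-25},
    {"dx":35,"dy":-25},
    {"dx":30,"dy":-30},
  ],
  fingers=-1,
  squeeze=60,
)

```text
validation failed for argument at $.in...
```

>>> jog_arm(
  increments=[
    {"dx":23,"dy":-21,"dz":0,"ax":0,"ay":0,"az":-0.12},
    {"dx":23,"dy":-21,"dz":0,"ax":0,"ay":0,"az":-0.12},
    {"dx":23,"dy":-21,"dz":0,"ax":0,"ay":0,"az":-0.12},
    {"dx":23,"dy":-21,"dz":0,"ax":0,"ay":0,"az":-0.12},
    {"dx":23,"dy":-21,"dz":0,"ax":0,"ay":0,"az":-0.12},
    {"dx":23,"dy":-21,"dz":0,"ax":0,"ay":0,"az":-0.12},
    {"dx":23,"dy":-21,"dz":0,"ax":0,"ay":0,"az":-0.12},
    {"dx":23,"dy":-21,"dz":0,"ax":0,"ay":0,"az":-0.12},
  ],
  fingers=-1,
  squeeze=60,
)

```text
clock: 0.87
tool_pos: [0.362, 0.4041, 0.2312]
eef_rot: [0.591, 0.806, 0.0, 0.0]
force: [0.3, 0.1, -0.9]
gripper_width: 0.0856
gripper_force: 0.0
```

>>> jog_arm(
  increments=[
    {"dx":22,"dy":-20,"dz":-15,"az":-0.12},
    {"dx":22,"dy":-20,"dz":-15,"az":-0.12},
    {"dx":22,"dy":-20,"dz":-15,"az":-0.12},
    {"dx":22,"dy":-22,"dz":-15,"az":-0.12},
    {"dz":-25},
    {"dz":-25},
    {"dz":0},
  ],
)

```text
validation failed for argument at $.in...
```

Run:
```python
from station import *
from h import *
a=snapshot("top")["img"]; s=snapshot("side")["img"]
cv2.imwrite("pics/pre.png",cv2.convertScaleAbs(np.hstack([cv2.resize(a[180:300,90:240],None,fx=2.6,fy=2.6),cv2.resize(s[120:276,130:280],(390,312))])[:,:,::-1],alpha=1.4))
o=observe();print(o["tool_pos"],o["eef_rot"],o["joints"])
```

```text
[0.36396052 0.40265109 0.23100232] [ 5.92658280e-01  8.05453837e-01 -1.94556851e-04  4.91471791e-04] [ 5.95326814e-01 -7.04592797e-02 -7.96501690e-02  1.56164330e+00
 -1.05648194e-03  1.86403744e+00]
```

View pics/pre.png

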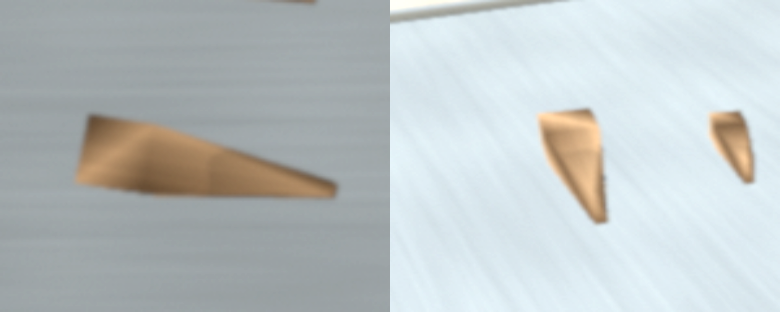

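The arm isn't in frame yet and the wedge hasn't moved. Each row needs all six keys, so I'm resending the move.

>>> jog_arm(
  increments=[
    {"dx":22,"dy":-20,"dz":-15,"ax":0,"ay":0,"az":-0.12},
    {"dx":22,"dy":-20,"dz":-15,"ax":0,"ay":0,"az":-0.12},
    {"dx":22,"dy":-20,"dz":-15,"ax":0,"ay":0,"az":-0.12},
    {"dx":20,"dy":-20,"dz":-15,"ax":0,"ay":0,"az":-0.12},
    {"dx":0,"dy":0,"dz":-25,"ax":0,"ay":0,"az":0},
    {"dx":0,"dy":0,"dz":-25,"ax":0,"ay":0,"az":0},
    {"dx":0,"dy":0,"dz":0,"ax":0,"ay":0,"az":0},
  ],
)

```text
clock: 1.55
tool_pos: [0.4446, 0.324, 0.1161]
eef_rot: [0.764, 0.645, -0.004, -0.001]
force: [-0.5, 0.3, -0.3]
gripper_width: 0.0854
gripper_force: 0.0
```

Run:
```python
from station import *
from h import *
a=snapshot("top")["img"]; s=snapshot("side")["img"]
cv2.imwrite("pics/pre2.png",cv2.convertScaleAbs(np.hstack([cv2.resize(a[180:300,90:240],None,fx=2.6,fy=2.6),cv2.resize(s[120:276,130:280],(390,312))])[:,:,::-1],alpha=1.4))
o=observe();print(o["tool_pos"],o["eef_rot"],o["joints"])
```

```text
[0.44629969 0.32530403 0.12110667] [ 7.63939126e-01  6.45287679e-01 -8.62224376e-04 -2.84193917e-04] [ 3.92968727e-01 -3.03578579e-02 -2.40146436e-01  1.36282337e+00
  1.80847881e-05  2.13176108e+00]
```

View pics/pre2.png

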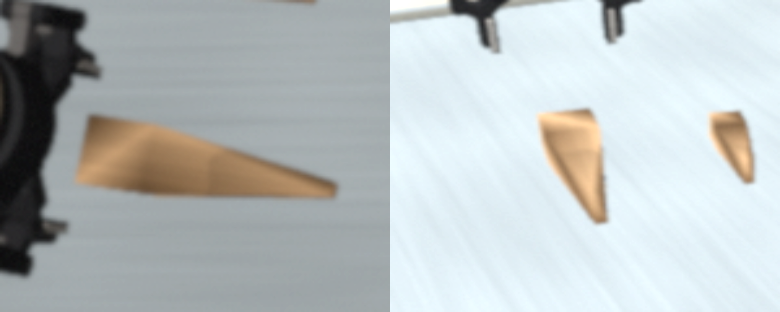

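The fingers straddle the butt in line with it. I'll go down 109 mm and grip.

>>> jog_arm(
  increments=[
    {"dx":3,"dy":-2,"dz":-30,"ax":0,"ay":0,"az":0},
    {"dx":0,"dy":0,"dz":-30,"ax":0,"ay":0,"az":0},
    {"dx":0,"dy":0,"dz":-25,"ax":0,"ay":0,"az":0},
    {"dx":0,"dy":0,"dz":-15,"ax":0,"ay":0,"az":0},
    {"dx":0,"dy":0,"dz":-9,"ax":0,"ay":0,"az":0},
    {"dx":0,"dy":0,"dz":0,"ax":0,"ay":0,"az":0},
    {"dx":0,"dy":0,"dz":0,"ax":0,"ay":0,"az":0},
  ],
)

```text
clock: 2.23
tool_pos: [0.4509, 0.3239, 0.014]
eef_rot: [0.764, 0.645, 0.001, 0.0]
force: [-0.3, 0.8, 0.6]
gripper_width: 0.0852
gripper_force: 0.0
```

>>> jog_arm(
  increments=[
    {"dx":0,"dy":0,"dz":0,"ax":0,"ay":0,"az":0},
    {"dx":0,"dy":0,"dz":0,"ax":0,"ay":0,"az":0},
    {"dx":0,"dy":0,"dz":0,"ax":0,"ay":0,"az":0},
    {"dx":0,"dy":0,"dz":0,"ax":0,"ay":0,"az":0},
    {"dx":0,"dy":0,"dz":0,"ax":0,"ay":0,"az":0},
    {"dx":0,"dy":0,"dz":0,"ax":0,"ay":0,"az":0},
    {"dx":0,"dy":0,"dz":0,"ax":0,"ay":0,"az":0},
    {"dx":0,"dy":0,"dz":0,"ax":0,"ay":0,"az":0},
  ],
  fingers=1,
  squeeze=60,
)

```text
clock: 2.9
tool_pos: [0.4511, 0.3237, 0.0137]
eef_rot: [0.764, 0.645, 0.001, 0.0]
force: [-1.3, -0.4, 6.8]
gripper_width: 0.0449
gripper_force: 62.3
```

>>> jog_arm(
  increments=[
    {"dx":0,"dy":0,"dz":20,"ax":0,"ay":0,"az":0},
    {"dx":0,"dy":0,"dz":25,"ax":0,"ay":0,"az":0},
    {"dx":0,"dy":0,"dz":15,"ax":0,"ay":0,"az":0},
    {"dx":0,"dy":-25,"dz":0,"ax":0,"ay":0,"az":0.03},
    {"dx":0,"dy":-30,"dz":0,"ax":0,"ay":0,"az":0.03},
    {"dx":10,"dy":-30,"dz":0,"ax":0,"ay":0,"az":0.03},
    {"dx":20,"dy":-30,"dz":0,"ax":0,"ay":0,"az":0.03},
    {"dx":28,"dy":-28,"dz":0,"ax":0,"ay":0,"az":0.03},
  ],
)

```text
clock: 3.57
tool_pos: [0.5075, 0.1791, 0.0726]
eef_rot: [0.713, 0.701, -0.0, -0.0]
force: [1.4, -0.1, -0.6]
gripper_width: 0.045
gripper_force: 61.8
```

>>> jog_arm(
  increments=[
    {"dx":28,"dy":-28,"dz":0,"ax":0,"ay":0,"az":0.018},
    {"dx":25,"dy":-25,"dz":0,"ax":0,"ay":0,"az":0},
    {"dx":20,"dy":-20,"dz":0,"ax":0,"ay":0,"az":0},
    {"dx":13,"dy":-8,"dz":0,"ax":0,"ay":0,"az":0},
    {"dx":0,"dy":0,"dz":0,"ax":0,"ay":0,"az":0},
    {"dx":0,"dy":0,"dz":-20,"ax":0,"ay":0,"az":0},
    {"dx":0,"dy":0,"dz":-20,"ax":0,"ay":0,"az":0},
    {"dx":0,"dy":0,"dz":0,"ax":0,"ay":0,"az":0},
  ],
)

```text
clock: 4.23
tool_pos: [0.591, 0.0998, 0.0283]
eef_rot: [0.707, 0.707, -0.002, -0.002]
force: [0.1, 0.4, -2.4]
gripper_width: 0.0454
gripper_force: 61.8
```

Run:
```python
from station import *
from h import *
a=snapshot("top")["img"]; s=snapshot("side")["img"]
cv2.imwrite("pics/mid.png",cv2.convertScaleAbs(np.hstack([cv2.resize(a[110:270,230:470],(400,267)),cv2.resize(s[170:390,200:430],(400,383))[:267*1]])[:,:,::-1],alpha=1.4))
o=observe();print(o["tool_pos"],o["eef_rot"],o["joints"],o["force"])
```

```text
[0.59299862 0.09974701 0.03193915] [ 7.07293014e-01  7.06919780e-01 -6.64734249e-04 -7.58814066e-04] [-5.05954307e-02  1.72271390e-01 -1.93634783e-01  1.20690750e+00
  3.15957541e-05  1.52072870e+00] [ 0.39793796 -0.3889452  -1.268071  ]
```

View pics/mid.png

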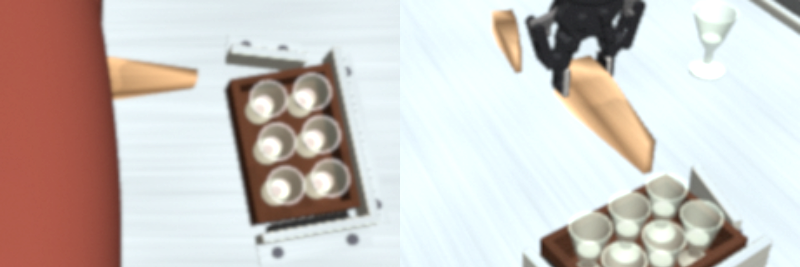

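```bash
cat > w.py <<'E'
from station import *
from h import *
def wedge(zt,lo=280,hi=420):
    s=snapshot("top"); im=s["img"]
    m=cv2.inRange(cv2.cvtColor(im,cv2.COLOR_RGB2HSV),(5,60,90),(25,255,255)); m[:,:lo]=0;m[:,hi:]=0;m[:110]=0;m[200:]=0
    n,l,st,_=cv2.connectedComponentsWithStats(m); k=1+np.argmax(st[1:,4]); l=l==k
    for c in range(st[k,0],st[k,0]+st[k,2],6):
        r=np.where(l[:,c])[0]
        if len(r): print(c,r.min(),r.max(),(ray(s,c,r.min()-.5,zt)*1000).round(1)[:2],(ray(s,c,r.max()+.5,zt)*1000).round(1)[:2],(ray(s,c,r.max()+.5,zt-.04)*1000).round(1)[:2])
    print(st[k])
if __name__=="__main__":
    import sys; wedge(float(sys.argv[1])); o=observe(); print(o["tool_pos"],o["eef_rot"],o["force"])
E
python3 w.py 0.058
```

```text
293 142 146 [612.4  50.8] [603.6  50.8] [614.9  50.9]
299 143 167 [610.5  40.6] [566.9  41. ] [576.3  40.6]
305 144 166 [608.6  30.4] [568.5  30.8] [578.   29.9]
311 145 165 [606.7  20.2] [570.1  20.7] [579.7  19.3]
317 146 164 [604.8  10. ] [571.7  10.5] [581.4   8.6]
323 147 163 [ 6.029e+02 -1.000e-01] [5.733e+02 4.000e-01] [583.1  -2. ]
329 148 162 [601.1 -10.3] [574.9  -9.8] [584.8 -12.7]
335 149 161 [599.2 -20.4] [576.6 -19.9] [586.5 -23.3]
341 150 160 [597.3 -30.5] [578.2 -30.1] [588.2 -34. ]
347 151 157 [595.4 -40.6] [583.3 -40.3] [593.5 -44.7]
[293 142  55  27 943]
[0.59401508 0.09968383 0.03310292] [7.07286649e-01 7.06926864e-01 5.78891808e-05 3.66241749e-05] [ 0.91331484 -0.23373276 -0.47714398]
```

>>> jog_arm(
  increments=[
    {"dx":3,"dy":0,"dz":-10,"ax":0,"ay":0,"az":0.015},
    {"dx":0,"dy":0,"dz":-8,"ax":0,"ay":0,"az":0},
    {"dx":0,"dy":0,"dz":0,"ax":0,"ay":0,"az":0},
    {"dx":0,"dy":-15,"dz":0,"ax":0,"ay":0,"az":0},
    {"dx":0,"dy":-15,"dz":0,"ax":0,"ay":0,"az":0},
    {"dx":0,"dy":-15,"dz":0,"ax":0,"ay":0,"az":0},
    {"dx":0,"dy":-10,"dz":0,"ax":0,"ay":0,"az":0},
    {"dx":0,"dy":0,"dz":0,"ax":0,"ay":0,"az":0},
  ],
)

```text
clock: 5.05
tool_pos: [0.5973, 0.0426, 0.0142]
eef_rot: [0.703, 0.711, -0.0, 0.0]
force: [-0.3, 0.0, -1.4]
gripper_width: 0.0449
gripper_force: 61.9
```

```bash
python3 w.py 0.04; python3 -c "
from station import *
import cv2
a=snapshot('top')['img'];cv2.imwrite('pics/in1.png',cv2.convertScaleAbs(cv2.resize(a[120:270,310:470],(640,600),interpolation=2)[:,:,::-1],alpha=1.5))"
```

```text
307 111 112 [673.6  25.8] [669.9  25.8] [684.1  24.7]
313 110 141 [675.3  15.2] [617.2  16. ] [628.9  14.4]
319 110 190 [675.1   4.7] [530.3   6.9] [537.8   4.9]
325 110 199 [675.   -5.9] [514.6  -3.1] [521.3  -5.6]
331 119 199 [658.4 -16.1] [514.5 -13.3] [521.2 -16.3]
337 144 198 [613.1 -25.6] [516.1 -23.6] [523.  -27.1]
[ 307  110   34   90 1116]
[0.59719839 0.04367807 0.01422249] [ 7.02655702e-01  7.11530015e-01  3.37911693e-05 -4.16967585e-05] [ 0.4809584   0.17773419 -0.50173415]
```

View pics/in1.png

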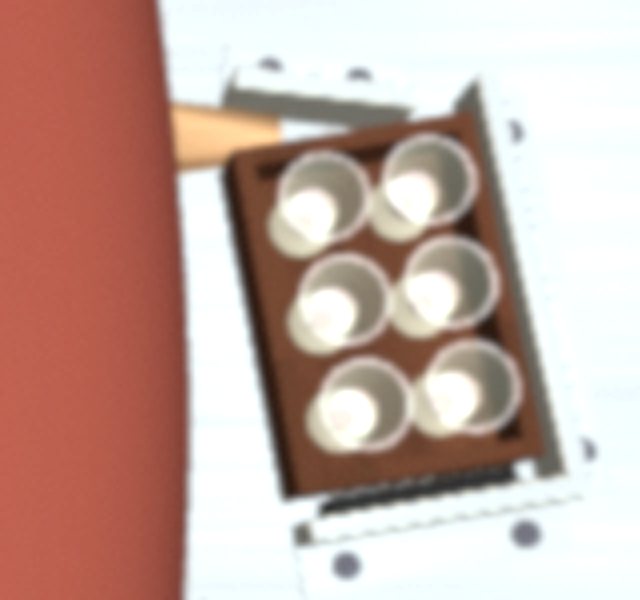

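The thin end is inside the mouth, with its tip at crop (280,130) between the rail face and the carrier edge. I'll advance slowly to first contact.

>>> jog_arm(
  increments=[
    {"dx":0,"dy":-8,"dz":0,"ax":0,"ay":0,"az":0},
    {"dx":0,"dy":-8,"dz":0,"ax":0,"ay":0,"az":0},
    {"dx":0,"dy":-7,"dz":0,"ax":0,"ay":0,"az":0},
    {"dx":0,"dy":-7,"dz":0,"ax":0,"ay":0,"az":0},
    {"dx":0,"dy":-5,"dz":0,"ax":0,"ay":0,"az":0},
    {"dx":0,"dy":0,"dz":0,"ax":0,"ay":0,"az":0},
  ],
)

```text
clock: 5.65
tool_pos: [0.5975, 0.008, 0.0145]
eef_rot: [0.703, 0.712, 0.0, 0.0]
force: [1.4, -0.1, -0.6]
gripper_width: 0.0451
gripper_force: 61.8
```

>>> jog_arm(
  increments=[
    {"dx":0,"dy":-3,"dz":0,"ax":0,"ay":0,"az":0},
    {"dx":0,"dy":-3,"dz":0,"ax":0,"ay":0,"az":0},
    {"dx":0,"dy":0,"dz":0,"ax":0,"ay":0,"az":0},
  ],
)

```text
clock: 5.9
tool_pos: [0.5973, 0.0029, 0.0144]
eef_rot: [0.702, 0.712, 0.0, 0.0]
force: [1.3, 0.0, -1.5]
gripper_width: 0.045
gripper_force: 61.8
```

>>> jog_arm(
  increments=[
    {"dx":0,"dy":-3,"dz":0,"ax":0,"ay":0,"az":0},
    {"dx":0,"dy":-3,"dz":0,"ax":0,"ay":0,"az":0},
    {"dx":0,"dy":0,"dz":0,"ax":0,"ay":0,"az":0},
  ],
)

```text
clock: 6.15
tool_pos: [0.5973, -0.0032, 0.0144]
eef_rot: [0.702, 0.712, 0.0, 0.0]
force: [2.1, -1.2, -1.9]
gripper_width: 0.0455
gripper_force: 61.7
```

>>> jog_arm(
  increments=[
    {"dx":0,"dy":-2,"dz":0,"ax":0,"ay":0,"az":0},
    {"dx":0,"dy":-2,"dz":0,"ax":0,"ay":0,"az":0},
    {"dx":0,"dy":0,"dz":0,"ax":0,"ay":0,"az":0},
  ],
)

```text
clock: 6.4
tool_pos: [0.5973, -0.0071, 0.0144]
eef_rot: [0.702, 0.712, 0.0, 0.0]
force: [2.2, 0.0, -0.8]
gripper_width: 0.0448
gripper_force: 61.7
```

Light contact only. I'll let go, back straight off along +y, shut the fingers, and push on the butt end.

>>> jog_arm(
  increments=[
    {"dx":0,"dy":0,"dz":0,"ax":0,"ay":0,"az":0},
    {"dx":0,"dy":0,"dz":0,"ax":0,"ay":0,"az":0},
    {"dx":0,"dy":0,"dz":0,"ax":0,"ay":0,"az":0},
    {"dx":0,"dy":0,"dz":0,"ax":0,"ay":0,"az":0},
    {"dx":0,"dy":0,"dz":0,"ax":0,"ay":0,"az":0},
    {"dx":0,"dy":0,"dz":0,"ax":0,"ay":0,"az":0},
  ],
  fingers=-1,
)

```text
clock: 6.9
tool_pos: [0.5971, -0.0067, 0.0143]
eef_rot: [0.702, 0.712, -0.0, 0.0]
force: [-0.4, 0.4, -0.4]
gripper_width: 0.0854
gripper_force: 0.0
```

>>> jog_arm(
  increments=[
    {"dx":0,"dy":10,"dz":0,"ax":0,"ay":0,"az":0},
    {"dx":0,"dy":15,"dz":0,"ax":0,"ay":0,"az":0},
    {"dx":0,"dy":20,"dz":0,"ax":0,"ay":0,"az":0},
    {"dx":0,"dy":20,"dz":0,"ax":0,"ay":0,"az":0},
    {"dx":0,"dy":0,"dz":0,"ax":0,"ay":0,"az":0},
  ],
)

```text
clock: 7.32
tool_pos: [0.5967, 0.0619, 0.0143]
eef_rot: [0.701, 0.713, 0.0, -0.001]
force: [-0.8, 0.3, -0.2]
gripper_width: 0.0852
gripper_force: 0.0
```

>>> jog_arm(
  increments=[
    {"dx":0,"dy":0,"dz":-3,"ax":0,"ay":0,"az":0},
    {"dx":0,"dy":0,"dz":0,"ax":0,"ay":0,"az":0},
    {"dx":0,"dy":0,"dz":0,"ax":0,"ay":0,"az":0},
    {"dx":0,"dy":0,"dz":0,"ax":0,"ay":0,"az":0},
    {"dx":0,"dy":0,"dz":0,"ax":0,"ay":0,"az":0},
    {"dx":0,"dy":0,"dz":0,"ax":0,"ay":0,"az":0},
    {"dx":0,"dy":0,"dz":0,"ax":0,"ay":0,"az":0},
    {"dx":0,"dy":0,"dz":0,"ax":0,"ay":0,"az":0},
  ],
  fingers=1,
)

```text
clock: 7.98
tool_pos: [0.5972, 0.0581, 0.0114]
eef_rot: [0.702, 0.712, 0.0, 0.0]
force: [0.0, -0.1, 0.1]
gripper_width: -0.0001
gripper_force: 0.0
```

```bash
python3 -c "
from station import *
import cv2,numpy as np
a=snapshot('top')['img'];b=snapshot('side')['img'];print(observe())
f=lambda i:cv2.resize(i,(400,400),interpolation=2)
cv2.imwrite('pics/in2.png',cv2.convertScaleAbs(np.hstack([f(a[110:270,310:470]),f(b[190:390,230:430])])[:,:,::-1],alpha=1.4))"
```

```text
{'clock': 8.0833, 'joints': array([-1.20597272e-01,  1.84167393e-01, -2.19396738e-01,  1.16705677e+00,
       -4.60713145e-06,  1.43634093e+00]), 'joint_velocities': array([ 1.54559171e-03, -1.34484075e-04, -1.31045219e-05, -1.60444518e-03,
        7.13975803e-04, -9.63408101e-05]), 'effort': array([-6.15739846e-02, -5.72667289e+01,  4.79391074e+01, -9.52989867e-04,
       -2.17242712e-03, -2.84223897e-04]), 'tool_pos': array([0.59725116, 0.05816869, 0.01137162]), 'eef_rot': array([7.02190255e-01, 7.11989352e-01, 5.18084678e-05, 7.08160565e-05]), 'force': array([ 0.97594865, -1.18446295, -0.13779905]), 'moment': array([-0.00266723,  0.00757569, -0.0147183 ]), 'gripper_force': 0.0, 'gripper_width': 0.0001471165293623657}
```

View pics/in2.png

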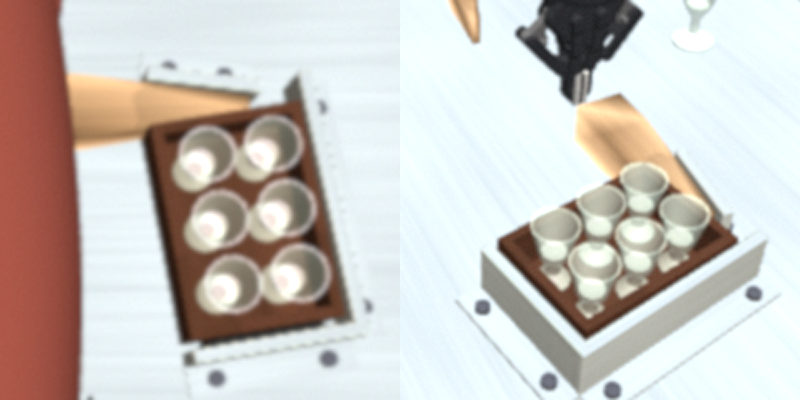

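The wedge is seated between rail and carrier, and the shut fingers are clear behind its butt. Now I'll push in small steps while watching the force.

>>> jog_arm(
  increments=[
    {"dx":0,"dy":-8,"dz":0,"ax":0,"ay":0,"az":0},
    {"dx":0,"dy":-8,"dz":0,"ax":0,"ay":0,"az":0},
    {"dx":0,"dy":-6,"dz":0,"ax":0,"ay":0,"az":0},
    {"dx":0,"dy":-4,"dz":0,"ax":0,"ay":0,"az":0},
    {"dx":0,"dy":-3,"dz":0,"ax":0,"ay":0,"az":0},
    {"dx":0,"dy":0,"dz":0,"ax":0,"ay":0,"az":0},
  ],
)

```text
clock: 8.58
tool_pos: [0.5972, 0.0285, 0.0113]
eef_rot: [0.702, 0.712, 0.0, 0.0]
force: [-0.4, -0.2, -0.4]
gripper_width: 0.0003
gripper_force: 0.0
```

>>> jog_arm(
  increments=[
    {"dx":0,"dy":-2,"dz":0,"ax":0,"ay":0,"az":0},
    {"dx":0,"dy":-2,"dz":0,"ax":0,"ay":0,"az":0},
    {"dx":0,"dy":-2,"dz":0,"ax":0,"ay":0,"az":0},
    {"dx":0,"dy":0,"dz":0,"ax":0,"ay":0,"az":0},
  ],
)

```text
clock: 8.92
tool_pos: [0.5971, 0.0236, 0.0113]
eef_rot: [0.702, 0.712, 0.0, -0.0]
force: [-0.4, 2.5, 0.3]
gripper_width: 0.0002
gripper_force: 1.7
```

>>> jog_arm(
  increments=[
    {"dx":0,"dy":-2,"dz":0,"ax":0,"ay":0,"az":0},
    {"dx":0,"dy":-2,"dz":0,"ax":0,"ay":0,"az":0},
    {"dx":0,"dy":0,"dz":0,"ax":0,"ay":0,"az":0},
  ],
)

```text
clock: 9.17
tool_pos: [0.597, 0.0199, 0.0113]
eef_rot: [0.702, 0.712, 0.0, -0.001]
force: [-1.6, 5.0, 1.6]
gripper_width: 0.0002
gripper_force: 2.5
```

>>> jog_arm(
  increments=[
    {"dx":0,"dy":-2,"dz":0,"ax":0,"ay":0,"az":0},
    {"dx":0,"dy":-2,"dz":0,"ax":0,"ay":0,"az":0},
    {"dx":0,"dy":-2,"dz":0,"ax":0,"ay":0,"az":0},
    {"dx":0,"dy":0,"dz":0,"ax":0,"ay":0,"az":0},
  ],
)

```text
clock: 9.5
tool_pos: [0.5968, 0.0143, 0.0113]
eef_rot: [0.702, 0.712, 0.001, -0.001]
force: [-1.7, 5.5, 2.9]
gripper_width: -0.0002
gripper_force: 3.4
```

>>> jog_arm(
  increments=[
    {"dx":0,"dy":-2,"dz":0,"ax":0,"ay":0,"az":0},
    {"dx":0,"dy":-2,"dz":0,"ax":0,"ay":0,"az":0},
    {"dx":0,"dy":0,"dz":0,"ax":0,"ay":0,"az":0},
  ],
)

```text
clock: 9.75
tool_pos: [0.5965, 0.0114, 0.0113]
eef_rot: [0.702, 0.713, 0.001, -0.002]
force: [-3.6, 12.6, 5.0]
gripper_width: -0.0002
gripper_force: 6.3
```

>>> jog_arm(
  increments=[
    {"dx":0,"dy":-2,"dz":0,"ax":0,"ay":0,"az":0},
    {"dx":0,"dy":-2,"dz":0,"ax":0,"ay":0,"az":0},
    {"dx":0,"dy":0,"dz":0,"ax":0,"ay":0,"az":0},
  ],
)

```text
clock: 10.0
tool_pos: [0.5961, 0.0103, 0.0114]
eef_rot: [0.701, 0.713, 0.003, -0.004]
force: [-4.6, 26.7, 8.9]
gripper_width: 0.0
gripper_force: 13.2
```

The force has risen steeply to 27 N at the predicted depth. I'll check the bay.

```bash
python3 -c "
from station import *
import cv2,numpy as np
a=snapshot('top')['img'];print(observe()['force'],observe()['tool_pos'])
cv2.imwrite('pics/in3.png',cv2.convertScaleAbs(cv2.resize(a[125:275,310:470],(640,600),interpolation=2)[:,:,::-1],alpha=1.5))"
```

```text
[-4.90901233 26.64937584  8.97438171] [0.59603958 0.01029583 0.01134915]
```

View pics/in3.png

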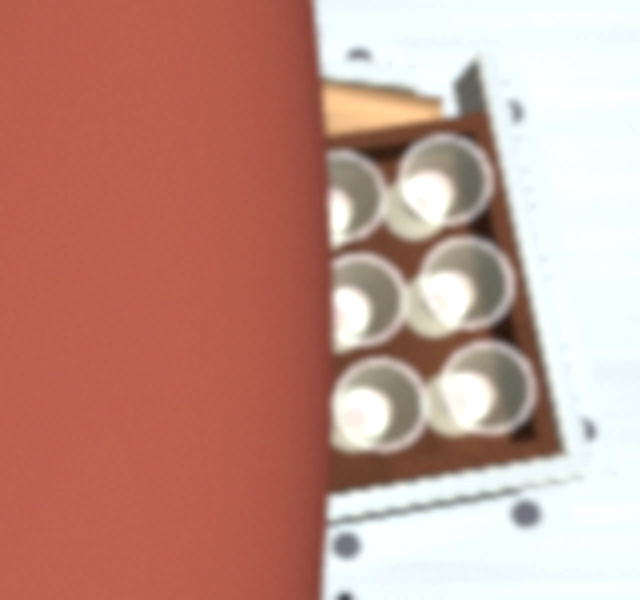

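The buffer gap has closed and the carrier sits along the opposite rail, with the wedge tip at about (440,105). I'll back off and verify.

>>> jog_arm(
  increments=[
    {"dx":0,"dy":3,"dz":0,"ax":0,"ay":0,"az":0},
    {"dx":0,"dy":5,"dz":0,"ax":0,"ay":0,"az":0},
    {"dx":0,"dy":15,"dz":0,"ax":0,"ay":0,"az":0},
    {"dx":0,"dy":30,"dz":10,"ax":0,"ay":0,"az":0},
    {"dx":0,"dy":35,"dz":15,"ax":0,"ay":0,"az":0},
    {"dx":0,"dy":35,"dz":15,"ax":0,"ay":0,"az":0},
    {"dx":0,"dy":35,"dz":15,"ax":0,"ay":0,"az":0},
    {"dx":0,"dy":0,"dz":0,"ax":0,"ay":0,"az":0},
  ],
)

```text
clock: 10.72
tool_pos: [0.5986, 0.1685, 0.07]
eef_rot: [0.701, 0.714, 0.002, 0.001]
force: [-0.8, -0.3, 1.3]
gripper_width: 0.0001
gripper_force: 0.0
```

```bash
python3 -c "
from station import *
import cv2,numpy as np
a=snapshot('top')['img'];o=observe();print(o['force'],o['tool_pos'])
cv2.imwrite('pics/in4.png',cv2.convertScaleAbs(cv2.resize(a[125:275,310:470],(640,600),interpolation=2)[:,:,::-1],alpha=1.5))"; python3 w.py 0.04
```

```text
[-0.75697058 -0.38151601  0.10443917] [0.59828283 0.16602575 0.06836897]
324 144 170 [613.4  -3.1] [565.3  -2.2] [574.5  -4.7]
330 141 170 [618.6 -13.6] [565.2 -12.6] [574.4 -15.5]
336 141 170 [618.5 -24. ] [565.1 -22.9] [574.3 -26.3]
342 141 170 [618.3 -34.4] [565.  -33.2] [574.2 -37.1]
348 140 170 [620.  -44.8] [564.9 -43.5] [574.  -47.9]
354 141 169 [618.1 -55.1] [566.5 -53.8] [575.8 -58.8]
360 142 168 [616.1 -65.5] [568.2 -64.1] [577.5 -69.6]
366 142 167 [616.  -75.8] [569.8 -74.5] [579.2 -80.4]
372 143 162 [614.1 -86.1] [578.5 -85. ] [588.3 -91.5]
378 144 161 [612.2 -96.4] [580.2 -95.4] [ 590.1 -102.3]
384 145 160 [ 610.2 -106.7] [ 581.8 -105.7] [ 591.8 -113.1]
390 145 159 [ 610.1 -117. ] [ 583.5 -116. ] [ 593.5 -124. ]
396 146 158 [ 608.2 -127.2] [ 585.1 -126.4] [ 595.3 -134.8]
402 147 157 [ 606.3 -137.5] [ 586.8 -136.7] [ 597.  -145.6]
408 147 156 [ 606.2 -147.8] [ 588.4 -147. ] [ 598.7 -156.5]
414 149 155 [ 602.5 -157.9] [ 590.1 -157.4] [ 600.4 -167.3]
[ 324  140   96   31 1990]
[0.59772618 0.16427194 0.06702883] [7.01340049e-01 7.12826171e-01 3.45247005e-04 9.30570209e-04] [ 0.73134469 -0.76169575 -0.95177122]
```

View pics/in4.png

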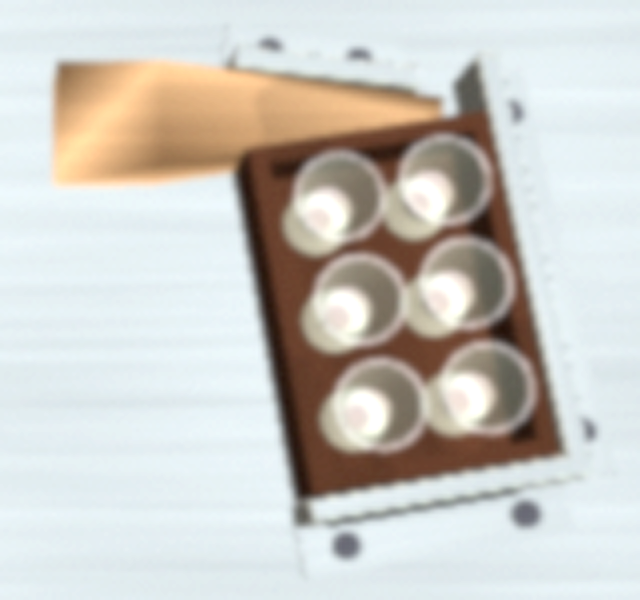

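The wedge stayed jammed after release, with its butt at crop (55,60–185) and tip at (440,105). The carrier is flush on the opposite rail along (300,500)–(565,455).

```bash
python3 -c "
from station import *
print(close_job())"
```

```text
the job is handed in; nothing more can be done
None
```

I drove the large wedge into the gap with about 27 N until it jammed; the last picture shows it held with the carrier flush on the opposite rail, and the job is handed in (no verdict was returned).

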